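Unclip the temperature logger from its sloping cradle and lay it in the tray

TASK

The cold room's temperature logger is clipped by its foot into the socket of a sloping cradle. Squeeze in the release button on its side and, keeping it held in, pull the logger up along the slope out of the socket; then lay it gently on the middle of the rubber pad in the aluminium tray, flat, screen up and lengthwise on the pad, and let go. Leave the other logger in the tray, the carton and the jar where they are.

Things in the scene. Friction and masses are not known exactly. Their poses are not given: they have to be found in the camera images.
- logger_mid (a point): Centre of the logger in the cradle: white plastic box 160 long, 44 wide, 40 mm thick, 0.2 to 0.39 kg, screen on its front, a 14 mm probe stub on its upper end. x along it, away from the foot (foot end at x = -80 mm); y across; z out of the screen. In the cradle it leans 28 degrees: x points up the slope, away from the robot; z up and back towards the robot.
- release_mid (a point): On the logger's midline in line with the middle of the release button: 20 mm along +x and 5 mm along +z from logger_mid. The button is a ribbed grey pad, 50 mm long, 28 mm deep, on the logger's +y side, 8 mm proud; pushed towards -y it goes in 7 mm. Pinched here across y the logger is 52 mm wide, 45 mm with the button in. Axes as logger_mid.
- logger_foot (a point): Middle of the logger's foot end: 80 mm from logger_mid along the logger's -x. Axes as logger_mid.
- release (a joint): Travel of the logger's release button: 0 out (latched), 0.007 m fully in. The spring takes 2.4 N to start it and 8 N fully in. A tooth near the foot moves with it: with the button out it catches under the socket's lip after about 2 mm of pull, with the button in by 5.5 mm or more it passes.
- dock_seat (a point): Point on the socket's floor where logger_foot rests. Axes of the fixed cradle, not tilted: z up, x level towards the high end. Grey socket 72 mm wide round the lowest 45 mm of the logger, 1.5 to 2 mm play, 10 mm higher than the screen; the logger leaves only up along the slope. Behind the logger a rail 36 mm wide (fingers pass beside it) rises at 28 degrees to 150 mm from the socket floor.
- pad_mid (a point): Middle of the top of a thin black rubber pad, 190 x 70 x 2 mm, fixed lengthwise on the floor of a shallow aluminium tray (320 x 220 mm, 22 mm high, walls and floor 4 mm) beside the cradle, in the half that the other logger leaves free, 53 mm from the tray's middle line and as far from its side wall. x along the pad, y across, z up.
- spare_mid (a point): Centre of the other logger, of the same shape and size, loose, lying screen up in the other half of the tray, lengthwise, about 106 mm from the pad's middle line (bystander). Axes as logger_mid.
- carton_mid (a point): Centre of an open cardboard carton with two black packs in it, 260 by 200 by 100 mm, loose, on the other side of the cradle from the tray (bystander). z up, centre at half height.
- tub_mid (a point): Centre of a lidded jar standing behind the cradle, 80 mm across and 90 mm tall, loose (bystander). z up.
Not all that is in view belongs to the job. Leave any yellow look-alike of the part that bears logger_mid alone.

How it is judged:
On the way, in this order (a step that is already met when the one before it is completed fails the run):
1. the release button is squeezed in while the logger is still in its socket (value of joint release above 0.0055 m and distance between logger_foot and dock_seat below 0.012 m), for 0.1 s.
2. the logger is pulled clear of the socket with the button still held in (value of joint release above 0.004 m and distance between logger_foot and dock_seat above 0.05 m), for 0.1 s.
At the end, for the whole second after the job is handed in: The logger lies at rest on the pad, let go, button out, screen up and flat within 0.08 rad, centred within 30 mm lengthwise and 20 mm sideways, lengthwise within 0.2 rad (either way round); the other logger is within 20 mm, carton and jar within 25 mm of their starts (x of logger_mid in the frame of pad_mid between -0.03 and 0.03 m and y of logger_mid in the frame of pad_mid between -0.02 and 0.02 m and z of logger_mid in the frame of pad_mid between 0.015 and 0.024 m and angle between logger_mid's own z axis and vertical below 0.08 rad and angle between the x axis of logger_mid and the x axis of pad_mid, either way round below 0.2 rad and value of joint release below 0.002 m and linear speed of logger below 0.02 m/s); the robot touches nothing.
It fails at once if the other logger is moved by more than 20 mm (distance of spare_mid from where it was at the start of the episode above 0.02 m).
It fails at once if the carton is moved by more than 25 mm (distance of carton_mid from where it was at the start of the episode above 0.025 m).
It fails at once if the jar is moved by more than 25 mm (distance of tub_mid from where it was at the start of the episode above 0.025 m).
It fails at once if the logger is dropped: it moves faster than 0.5 m/s out of the fingers (contact force between the fingers and logger below 0.05 N and linear speed of logger above 0.5 m/s).
It also fails if it takes over 40 s, if anything falls off the work surface, if the arm or the gripper's body presses on something with over 40 N, if the wrist force passes 120 N, or if a joint passes its speed limit or range.

ROBOT

A 6-joint arm with a two-finger parallel gripper is mounted at the origin on the work surface. World frame = base frame: x ahead of the robot, y to its left, z up, the work surface at z = 0. Lengths are in m, angles in rad, forces in N, time in s.
With the tool pointing down it reaches from about 0.35 to 0.925 m from the base axis. Payload 6.4 kg.
Tool frame: the origin (TCP) lies on the centre line of the jaws, within the pads' length; the fingertips stand 19 mm ahead of it and the grasp point (between the pads) is the TCP (ctrl.finger_overhang is the z of the fingertips in the tool frame, in m); z points along the fingers, y is the line along which they close (so a half turn about z gives the same grasp; the last joint's range is limited). The gripper opens to 85 mm and grips with 20 to 120 N. Pads are 22 mm wide; open, the fingers measure 114 mm over their backs; the gripper's body (76 mm by 85 mm) begins 54 mm behind the grasp point. The pads swing forward as they close: fully open they stand 13 mm farther back than shut.
Start: joints at [-1.374, 0.245, 1.558, -0, 1.339, -0.174], TCP at [0.236, -0.606, 0.25] pointing down, gripper open.
Joint ranges: [-3.13, 3.13], [-1.02, 2.26], [0.13, 2.54], [-0.95, 4.09], [0.21, 2.88], [-2.74, 2.74]. Speed limits (rad/s): [2.57, 2.57, 3.14, 3.14, 3.14, 3.14].

INTERFACE

Orientations are given as a unit quaternion [x, y, z, w].
In Python, from workcell import state, snapshot, camera_params, workorder, ctrl gives the robot as it stands.
- The arm moves only by the shell command python3 -m inch 'ROWS' [FORCE]. ROWS is JSON, a list of rows, each a list of 3 entries, a list of its own where there are three numbers: the shift along the tool's x, y, z in cm, then the turn about the tool's z in rad, then the opening, from -1 (shut) to 1 (fully open). In form: [[[tx, ty, tz], roll, jaw], ...]. A call has 1 to 10 rows; each row is the pose to reach, as a shift and turn from the pose commanded when the call began, along the tool's axes at that moment; what a row does not reach only later rows make up. A row lasts 1/12 s, in which the tool goes at most 41.7 mm and 7.16 degrees, less where a joint would pass 70% of its speed; a pose out of reach is approached as far as the arm can. A call with a gripper value outside its range is refused whole. The fingers move at their own pace and stop on an object; FORCE is the grip in N (left out, the last holds). Time passes only in rows, so rows that repeat a pose let the fingers close. It gives the time, the measured TCP pose, the force, the opening and the grip force at its end, in the units of the state.
- state(): the state, without advancing time (a new reading comes with each control period).
- snapshot(name): name is "scene" or "top" or "wrist"; returns (picture, depth): 384x512x3 uint8, blue, green, red; 384x512 float32, m along the optical axis (not along the pixel's ray), 0 where there is no reading.
- camera_params(name): a dict with "fov_y" (degrees; the focal length in pixels is half the picture's height over the tangent of half this angle, whatever the lens; pixels are square), "cx", "cy" (the principal point, pixels), "camera_from_world" (4x4, takes a point from world to camera coordinates). Camera axes: x right, y down, z forward; pixel columns grow to the right and rows downward; lengths in m; the calibration is good to about 2 mm. A picture is of the moment at which its call begins: read the wrist's pose just before it. camera_params takes no time and is no camera call; for the wrist camera it gives the pose at the moment of the call.
- workorder.sign_off(): hands the job in; it is judged then, once.
The state is a dict: "clock": time; "joint_pos": joint angles; "qvel": joint speeds; "joint_efforts": joint torques, N m; "tool_pos": TCP position; "orientation": TCP orientation; "ft_force": force on the tool from outside, world axes, zero at the start; "wrist_torque": the same for the moment, N m; "opening": finger opening in m; "gripper_force": force on a finger pad.
Only numpy, scipy, OpenCV 4.12 (cv2) and the standard library are available. Lean on these libraries where they do the work, as an engineer would, in place of code of your own. Each camera call takes 0.05 s, during which the arm holds its last target. There are 200 camera calls.

## Working session

There is one attempt and no reset: what is moved stays moved. The work goes in short steps, Python scripts to look and compute and a shell command to move; the robot and the scene stay as the last step left them, time stands still between calls to the robot, and variables do not carry over. Pictures are saved under pics/ and viewed, at most 10 in all, crops included, and the job is handed in when it is done.

```bash
ls; mkdir -p pics; python3 - <<'E'
from workcell import state,snapshot,camera_params
import cv2,numpy as np
print(state())
for n in("scene","top"):
    p,d=snapshot(n); cv2.imwrite(f"pics/{n}0.png",p); np.save(f"pics/{n}0.npy",d); c=camera_params(n); print(n,c)
    
E
```

```text
pics
{'clock': 0.0, 'joint_pos': array([-1.37413383e+00,  2.45817056e-01,  1.55905400e+00,  1.77623877e-05,
        1.33870996e+00, -1.74075254e-01]), 'qvel': array([ 0.00096907, -0.00128289, -0.00115762, -0.00047685, -0.00120244,
        0.00042512]), 'joint_efforts': array([ 1.30773711e-03, -4.29512501e+01, -3.26125574e+01, -1.20271484e-04,
        5.42708149e-03, -6.82846036e-06]), 'tool_pos': array([ 0.23541431, -0.60529224,  0.24915689]), 'orientation': array([ 9.82868223e-01,  1.84306994e-01, -2.58717975e-06, -9.94215716e-04]), 'ft_force': array([ 0.51828346,  0.17923799, -0.52359115]), 'wrist_torque': array([ 0.02728912, -0.03300544, -0.05218461]), 'gripper_force': 0.0, 'opening': 0.08536283575758602}
scene {'fov_y': 50.51288630732489, 'cx': 252.4487810038634, 'cy': 187.22416029615982, 'camera_from_world': array([[ 0.76925563,  0.63869269, -0.01781645, -0.44186   ],
       [ 0.33671027, -0.42892424, -0.83824232, -0.08013023],
       [-0.54302115,  0.63882364, -0.54500677,  1.60594851],
       [ 0.        ,  0.        ,  0.        ,  1.        ]])}
top {'fov_y': 48.22763161734849, 'cx': 251.15863968709763, 'cy': 189.47518915985006, 'camera_from_world': array([[-0.02788197, -0.99959718, -0.00529787,  0.0096231 ],
       [-0.99755099,  0.02816421, -0.06402194,  0.56315582],
       [ 0.06414536,  0.00349983, -0.99793443,  1.27197945],
       [ 0.        ,  0.        ,  0.        ,  1.        ]])}
```

```bash
python3 - <<'E'
import cv2
a=cv2.imread("pics/top0.png"); cv2.imwrite("pics/t1.png",cv2.resize(a,(800,600),interpolation=cv2.INTER_CUBIC))
E
```

```text
(no output)
```

View pics/t1.png

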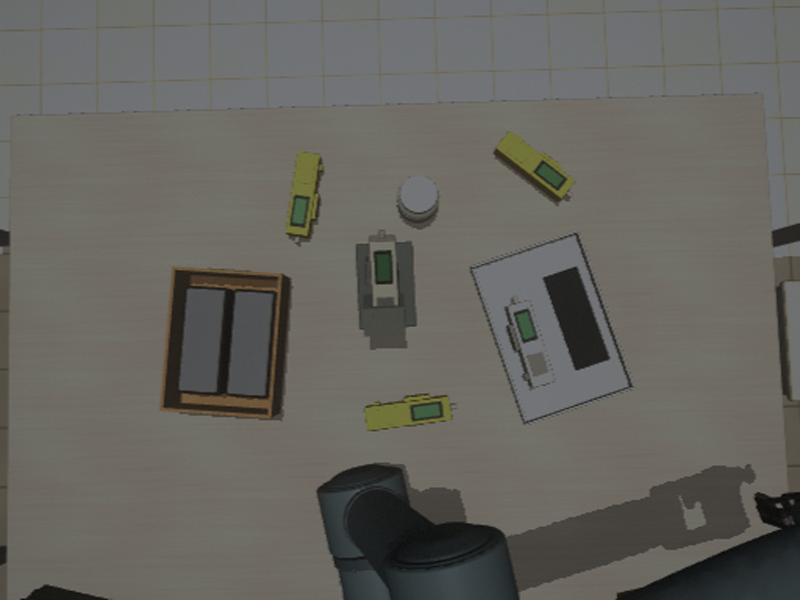

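View pics/scene0.png

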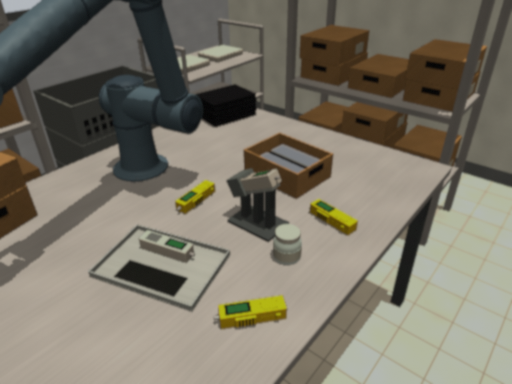

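The 800x600 top view shows the white logger in the grey cradle at about (383,270). The socket is at (387,325), the jar at (418,198) and the carton at (228,342). The tray holds the spare at (527,342) and the black pad at (576,318). There are three yellow look-alikes, at (303,195), (535,165) and (408,412). The cradle logger is the one meant, because it is white and in the socket. I'll confirm that in a crop with depth.

```bash
cat > h.py <<'E'
import numpy as np,cv2
from workcell import camera_params
def cloud(n,d,c=None):
    c=c or camera_params(n); f=192/np.tan(np.radians(c["fov_y"]/2))
    v,u=np.mgrid[:384,:512]; P=np.stack([(u-c["cx"])/f*d,(v-c["cy"])/f*d,d],-1)
    T=np.linalg.inv(c["camera_from_world"]); return P@T[:3,:3].T+T[:3,3]
E
python3 - <<'E'
from h import *
a=cv2.imread("pics/top0.png");d=np.load("pics/top0.npy");W=cloud("top",d);np.save("pics/W.npy",W)
c=a[140:230,210:300]; c=cv2.convertScaleAbs(c,alpha=1.8)
cv2.imwrite("pics/c1.png",cv2.resize(c,(600,600),interpolation=cv2.INTER_CUBIC))
print("heights mm, rows 144..226 step 4, cols 222..272 step 4")
for r in range(144,228,4): print(r,(W[r,222:274:4,2]*1000).astype(int))
# pad
g=a.max(2); m=np.zeros_like(g); m[165:245,340:395]=(g[165:245,340:395]<45)
k=cv2.morphologyEx(m,cv2.MORPH_OPEN,np.ones((5,5)))
n,l,s,ce=cv2.connectedComponentsWithStats(k);i=1+s[1:,4].argmax();ys,xs=np.where(l==i)
P=W[ys,xs];print("pad",s[i],np.median(P,0)); r=cv2.minAreaRect((P[:,:2]*1000).astype(np.float32)); print(r, cv2.boxPoints(r))
for u,v in [(335,218),(268,127),(146,219)]: print(u,v,W[v,u])
E
```

```text
heights mm, rows 144..226 step 4, cols 222..272 step 4
144 [ 0  1  3  6  0 -1  3  1  4  1 -1  0  4]
148 [  1   1  -1   0  -2  -1 202  -2   1  -3  -4   2   2]
152 [  1   0   0   2 189 193 194 194   1  -3   0  -3   0]
156 [  0  -5  10   9 211 210 204 206  16  10  10   0  -4]
160 [  1   2  16  17 206 205 205 204   8  15  14   3   2]
164 [  0   6  13  12 199 201 201 198  12  11  13   0   0]
168 [  1  -3  11 188 194 194 192 191  11  10   8   1   1]
172 [ -1   0  11 183 187 185 186 191   8  12   8  -1  -3]
176 [  0   4  14 177 181 185 184 186  13   9  16   0   2]
180 [ -1  -3   9  11 177 177 176 178 173  13  12   1   0]
184 [  3  -1  11  10 172 172 172 173 167  14   9   2   3]
188 [  0   0  11  14 111 168 164 163 168 117  12  -3   0]
192 [  2   0  12 135 135 160 161 161 158 143  11  -7   0]
196 [  0   0  10 162 160 160 161 161 164 166   9   4   1]
200 [ -3   3  13 156 161 157 160 160 160 156  11   0   0]
204 [ -1   0   9 157 156 157 154 154 152 154  15   8   1]
208 [ -3   4  11 145 151 148 150 149 151 143  17   3   1]
212 [ -2  -2  -3 143 148 144 139 146 144 142  -2  -3   1]
216 [-2  0  1 -3 -2  4  5  1  1  3  0 -2  0]
220 [ 6  0  0  0  0  0 -3  3 -3  1  0  2  0]
224 [-1  5  2  2  5  3  1 -3  0  3  2  1  0]
pad [ 349  172   39   64 1354] [ 0.51151071 -0.35870313  0.00658668]
((466.8760070800781, -211.52828979492188), (187.23333740234375, 375.7746887207031), 17.16118812561035) [[ 321.9891    -59.628597]
 [ 432.8655   -418.67322 ]
 [ 611.76294  -363.42798 ]
 [ 500.8865     -4.383362]]
335 218 [ 0.47085998 -0.2492301   0.04600516]
268 127 [ 0.73577959 -0.05952847  0.0936514 ]
146 219 [0.48340188 0.30794289 0.03211428]
```

View pics/c1.png

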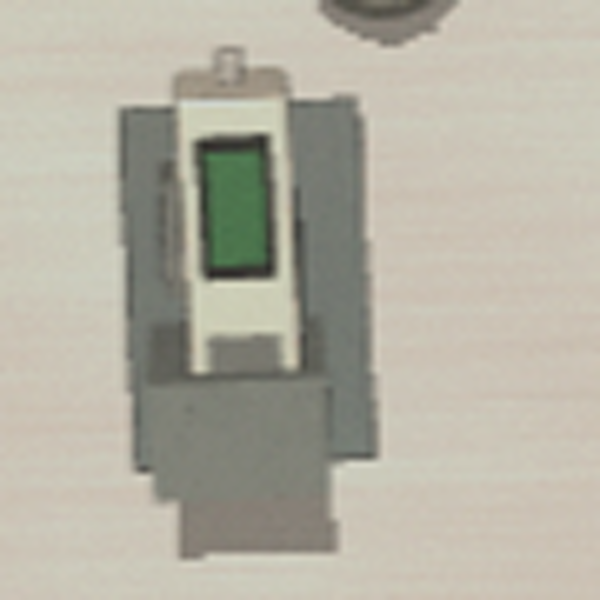

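The crop confirms it: a white logger with a green screen, its upper end at crop (232,75). The grey button is on its left, the +y side, at (170,225), and the foot sits in the grey socket at (240,420). Next I'll get its pose and the pad's pose.

```bash
python3 - <<'E'
from h import *
a=cv2.imread("pics/top0.png");d=np.load("pics/top0.npy");W=np.load("pics/W.npy")
c=camera_params("top");f=192/np.tan(np.radians(c["fov_y"]/2));T=np.linalg.inv(c["camera_from_world"])
def ray(u,v): r=T[:3,:3]@np.array([(u-c["cx"])/f,(v-c["cy"])/f,1]); return T[:3,3],r
def onplane(u,v,n,p0):
    o,r=ray(u,v); return o+r*(n@(p0-o))/(n@r)
# face plane
P=np.vstack([W[r,240:251].reshape(-1,3) for r in range(158,192)]); P=P[(P[:,2]>.15)&(P[:,2]<.22)]
p0=np.median(P,0)
for _ in range(3):
    p0=P.mean(0);n=np.linalg.svd(P-p0)[2][2];n*=np.sign(n[2]);P=P[abs((P-p0)@n)<.006]
print("n",n,"tilt",np.degrees(np.arccos(n[2])),"p0",p0,len(P))
cr=lambda x,y:((x+.5)/6.667-.5+210,(y+.5)/6.667-.5+140)
q=[onplane(*cr(*z),n,p0) for z in[(178,98),(290,98),(192,368),(298,368)]]
print(np.round(q,4),"w",np.linalg.norm(q[0]-q[1]),np.linalg.norm(q[2]-q[3]))
t=(q[0]+q[1])/2;b=(q[2]+q[3])/2;yaw=np.arctan2(t[1]-b[1],t[0]-b[0]);print("visible len",np.linalg.norm(t-b),"yaw",yaw)
h=np.radians(28);X=np.array([np.cos(h)*np.cos(yaw),np.cos(h)*np.sin(yaw),np.sin(h)]);Z=np.array([-np.sin(h)*np.cos(yaw),-np.sin(h)*np.sin(yaw),np.cos(h)])
mid=t-.08*X-.02*Z;print("mid",mid,"release",mid+.02*X+.005*Z,"foot",mid-.08*X)
# pad
g=a[165:245,340:400].max(2);k=cv2.morphologyEx((g<50).astype(np.uint8),cv2.MORPH_OPEN,np.ones((7,7)))
nn,l,s,ce=cv2.connectedComponentsWithStats(k);print(s,ce)
ys,xs=np.where(l==1+s[1:,4].argmax())
Q=np.array([onplane(u+340,v+165,np.array([0,0,1.]),np.array([0,0,.006])) for u,v in zip(xs,ys)])
r=cv2.minAreaRect((Q[:,:2]*1000).astype(np.float32));print(r,cv2.boxPoints(r), np.median(W[165:245,340:400][l==1+s[1:,4].argmax()],0))
# seat-of-the-pants: corners read by eye
for u,v in[(543,276),(577,267),(609,360),(576,370)]:print(onplane(u/1.5625,v/1.5625,np.array([0,0,1.]),np.array([0,0,.006])))
E
```

```text
n [-0.47653967 -0.00525494  0.87913726] tilt 28.46153330850209 p0 [0.59198057 0.00826348 0.18492833] 372
[[ 0.6423  0.0288  0.2123]
 [ 0.6412 -0.0143  0.2115]
 [ 0.541   0.028   0.1574]
 [ 0.5398 -0.0146  0.1565]] w 0.043141934841235845 0.04262436337183797
visible len 0.11529433401899952 yaw 0.005680374746913857
mid [0.5805293  0.00691231 0.15669674] release [0.59584065 0.00699929 0.17050091] foot [0.50989463 0.00651108 0.11913902]
[[   0    0   60   80 3435]
 [  10    8   38   62 1365]] [[29.9650655  39.87918486]
 [28.32967033 38.54578755]]
((512.0966796875, -358.845458984375), (187.50643920898438, 68.98377990722656), 16.816036224365234) [[ 412.374   -352.95126]
 [ 432.331   -418.9852 ]
 [ 611.81934 -364.73965]
 [ 591.86237 -298.70572]] [ 0.51057    -0.35904136  0.00656693]
[ 0.59477545 -0.2998505   0.006     ]
[ 0.61046488 -0.36663264  0.006     ]
[ 0.42872262 -0.42001288  0.006     ]
[ 0.41131384 -0.35564183  0.006     ]
```

The pose agrees with the sizes given: visible length is 115 mm (160−45), the tilt is 28.5°, and the pad measures 187x69 mm at z≈6 mm. I'll move to above the release point now.

```bash
python3 -m inch '[[[0,0,-5],0.1,1],[[4,-3,-5],0.2,1],[[7,-6,-5],0.3,1],[[10,-8,-5],0.365,1],[[13,-11,-5],0.365,1],[[16,-13,-5],0.365,1],[[19,-15,-5],0.365,1],[[22,-17.5,-5],0.365,1],[[25,-20,-5],0.365,1],[[28,-22,-5],0.365,1]]' 20; python3 - <<'E'
from workcell import state
from scipy.spatial.transform import Rotation as R
s=state();print(s['tool_pos'],R.from_quat(s['orientation']).as_matrix(),s['joint_pos'])
E
```

```text
clock: 0.93
tool_pos: [0.4171, -0.297, 0.2999]
orientation: [1.0, 0.003, -0.0, -0.0]
ft_force: [1.4, -0.1, 0.2]
opening: 0.0857
gripper_force: 0.0
[ 0.4171057  -0.29699168  0.29991052] [[ 9.99982678e-01  5.87415087e-03 -3.71549746e-04]
 [ 5.87436610e-03 -9.99982577e-01  5.80857784e-04]
 [-3.68131226e-04 -5.83030341e-04 -9.99999762e-01]] [-8.40524589e-01 -1.23239255e-01  1.85227733e+00  1.12060104e-04
  1.41323517e+00  7.24379824e-01]
```

```bash
python3 -m inch '[[[2,-3.3,0],0,1],[[4,-6.6,0],0,1],[[6,-10,0],0,1],[[8,-13.4,0],0,1],[[10,-16.7,0],0,1],[[12,-20,0],0,1],[[14,-23.4,0],0,1],[[16,-26.7,0],0,1],[[18,-30.3,0],0,1],[[18,-30.3,0],0,1]]' 20; python3 - <<'E'
from h import *
from workcell import snapshot
c=camera_params("wrist")
p,d=snapshot("wrist");np.save("pics/w1.npy",d);cv2.imwrite("pics/w1.png",p);np.save("pics/Ww.npy",cloud("wrist",d,c))
E
```

```text
clock: 1.77
tool_pos: [0.5965, 0.0103, 0.2995]
orientation: [1.0, 0.006, -0.0, -0.001]
ft_force: [-0.0, -0.8, -0.5]
opening: 0.0853
gripper_force: 0.0
```

View pics/w1.png

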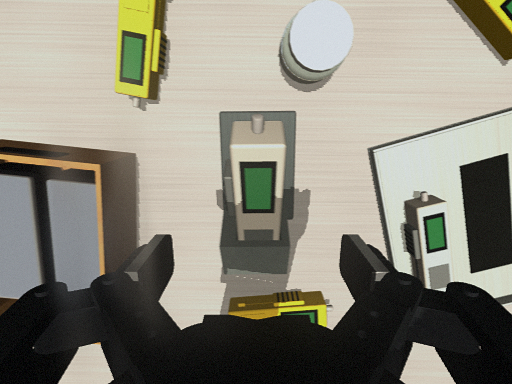

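The wrist view shows the logger between the open fingers. Its face runs from column 232 to 283 at row 155, the button is at (229,190), and the socket edge is at row 243. I'll check the lateral position.

```bash
python3 - <<'E'
import numpy as np
from workcell import state
W=np.load("pics/Ww.npy")
for v in (155,175,200,225):
    r=W[v]; i=[u for u in range(215,300) if r[u,2]>.145]
    print(v,i[0],i[-1],np.round(r[i[0]],4),np.round(r[i[-1]],4),[(u,int(r[u,2]*1000)) for u in range(218,296,4)])
print(state()['tool_pos'],state()['orientation'])
for v in(143,146,149,152):print(v,W[v,250],W[v,265])
E
```

```text
155 230 284 [0.6338 0.0316 0.2038] [ 0.6341 -0.0109  0.2024] [(218, -1), (222, 10), (226, 10), (230, 203), (234, 204), (238, 204), (242, 206), (246, 204), (250, 204), (254, 204), (258, 203), (262, 205), (266, 205), (270, 205), (274, 204), (278, 205), (282, 204), (286, 10), (290, 10), (294, 9)]
175 223 283 [0.6139 0.0396 0.186 ] [ 0.6158 -0.0117  0.1915] [(218, -1), (222, 9), (226, 186), (230, 187), (234, 197), (238, 195), (242, 195), (246, 198), (250, 197), (254, 197), (258, 196), (262, 196), (266, 197), (270, 195), (274, 196), (278, 195), (282, 195), (286, 11), (290, 11), (294, 0)]
200 225 281 [0.5863 0.0402 0.1696] [ 0.5897 -0.0121  0.1784] [(218, -1), (222, -1), (226, 175), (230, 175), (234, 181), (238, 182), (242, 182), (246, 183), (250, 183), (254, 183), (258, 183), (262, 183), (266, 182), (270, 182), (274, 180), (278, 182), (282, 11), (286, 10), (290, 11), (294, -1)]
225 236 279 [0.5582 0.0304 0.1626] [ 0.5594 -0.0123  0.1641] [(218, -1), (222, 138), (226, 140), (230, 140), (234, 138), (238, 166), (242, 166), (246, 165), (250, 165), (254, 165), (258, 165), (262, 165), (266, 166), (270, 166), (274, 165), (278, 163), (282, 140), (286, 140), (290, -1), (294, -1)]
[0.59558695 0.00778877 0.29942181] [ 9.99984897e-01  5.45174437e-03 -6.50875152e-04 -2.46984568e-04]
143 [0.64363108 0.0159318  0.20710183] [0.64384125 0.00449348 0.20781143]
146 [0.64153867 0.01587639 0.20883635] [0.64152068 0.00443148 0.20729264]
149 [0.63908716 0.01589898 0.20725876] [0.63935126 0.00441465 0.20829504]
152 [0.63680719 0.01588083 0.20740685] [0.63689211 0.00432624 0.20692437]
```

```bash
python3 -m inch '[[[0,-0.1,2.5],0,1],[[0,-0.1,5],0,1],[[0,-0.1,7.5],0,1],[[0,-0.1,9],0,1],[[0,-0.1,10.5],0,1],[[0,-0.1,12],0,1],[[0,-0.1,12.9],0,1],[[0,-0.1,12.9],0,1],[[0,-0.1,12.9],0,1],[[0,-0.1,12.9],0,1]]' 30; python3 - <<'E'
from h import *
from workcell import snapshot
p,d=snapshot("wrist");cv2.imwrite("pics/w2.png",p)
E
```

```text
clock: 2.65
tool_pos: [0.5956, 0.0053, 0.1724]
orientation: [1.0, 0.003, 0.001, 0.0]
ft_force: [-0.1, 0.4, 0.2]
opening: 0.0854
gripper_force: 0.0
```

View pics/w2.png

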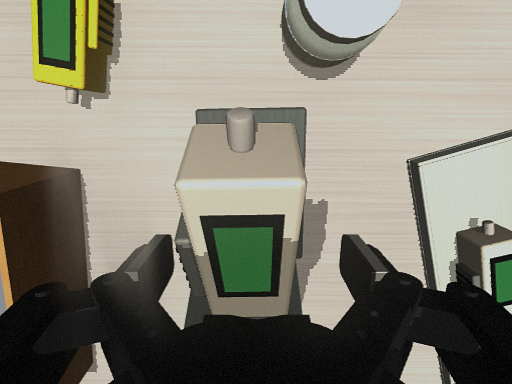

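The wrist view shows the finger pads at columns 172 and 340, centre 256. The logger's midline is at about column 243, so the tool sits a few mm to the −y side. I'll read the state again to check.

```bash
python3 - <<'E'
from h import *
from workcell import state,snapshot
c=camera_params("wrist");print(state()['tool_pos'],state()['orientation'],c['cx'],c['cy'],c['fov_y'])
p,d=snapshot("wrist");W=cloud("wrist",d,c)
print(state()['tool_pos'],state()['clock'],state()['joint_pos'])
for v in (190,205,220,240,260,280):
    r=W[v]; i=[u for u in range(175,320) if r[u,2]>.145 and r[u,2]<.23]
    print(v,i[0],i[-1],np.round(r[i[0]],4),np.round(r[i[-1]],4),"fingers",[ (u,np.round(r[u],3)) for u in (165,350)])
E
```

```text
[0.59572968 0.0053611  0.17266326] [9.99995609e-01 2.75093520e-03 1.08119362e-03 2.14214091e-04] 256.2538747345754 191.54025784370037 69.09041713316215
[0.59571867 0.00544982 0.17264551] 2.75 [-1.81001118e-01  1.99872988e-01  1.76015984e+00 -5.74817920e-06
  1.17932636e+00  1.38418545e+00]
190 177 306 [0.6396 0.0315 0.208 ] [ 0.639  -0.0111  0.2048] fingers [(165, array([0.584, 0.105, 0.   ])), (350, array([ 0.585, -0.098, -0.002]))]
205 181 303 [0.6332 0.0315 0.2042] [ 0.6328 -0.0108  0.202 ] fingers [(165, array([ 0.567,  0.107, -0.001])), (350, array([ 0.568, -0.099, -0.001]))]
220 180 301 [0.6181 0.0395 0.1792] [ 0.6265 -0.0107  0.2005] fingers [(165, array([ 0.549,  0.108, -0.001])), (350, array([ 0.55 , -0.101, -0.001]))]
240 175 298 [0.6127 0.0395 0.1884] [ 0.6153 -0.0111  0.1932] fingers [(165, array([0.607, 0.048, 0.176])), (350, array([ 0.608, -0.038,  0.177]))]
260 180 295 [0.5984 0.0408 0.1793] [ 0.6029 -0.0113  0.1869] fingers [(165, array([0.663, 0.006, 0.296])), (350, array([ 0.6  , -0.037,  0.181]))]
280 187 292 [0.5827 0.0404 0.1712] [ 0.5878 -0.0116  0.1786] fingers [(165, array([0.589, 0.048, 0.181])), (350, array([ 0.591, -0.038,  0.183]))]
```

```bash
python3 -m inch '[[[0,-0.3,0.2],0,1],[[0,-0.5,0.2],0,1],[[0,-0.5,0.2],0,1],[[0,-0.5,0.2],0,1]]' 30; python3 - <<'E'
from workcell import state
print(state()['tool_pos'],state()['orientation'],state()['ft_force'])
E
```

```text
clock: 3.08
tool_pos: [0.595, 0.011, 0.1694]
orientation: [1.0, 0.003, 0.0, 0.0]
ft_force: [0.1, 0.1, -0.6]
opening: 0.0856
gripper_force: 0.0
[0.5950386  0.01096897 0.16944468] [9.99995075e-01 3.13579610e-03 1.18051279e-04 4.32396354e-05] [ 0.0622858   0.05106604 -0.61608444]
```

```bash
python3 -m inch '[[[0,0,0],0,-1],[[0,0,0],0,-1],[[0,0,0],0,-1],[[0,0,0],0,-1],[[0,0,0],0,-1],[[0,0,0],0,-1],[[0,0,0],0,-1],[[0,0,0],0,-1],[[0,0,0],0,-1],[[0,0,0],0,-1]]' 30; python3 - <<'E'
from workcell import state
s=state();print(s['opening'],s['gripper_force'],s['tool_pos'],s['ft_force'])
E
```

```text
clock: 3.92
tool_pos: [0.5951, 0.0101, 0.1705]
orientation: [1.0, 0.003, 0.0, 0.001]
ft_force: [-2.6, -2.0, 6.2]
opening: 0.0437
gripper_force: 32.0
0.04372464906559763 31.97403609752655 [0.59513243 0.01012683 0.17048841] [-2.64305667 -2.01333918  6.21324966]
```

The opening is 43.7 mm with 32 N of grip, so the button is in. I'll pull up the slope.

```bash
python3 -m inch '[[[0.44,0,-0.23],0,-1],[[0.88,0,-0.47],0,-1],[[1.55,0,-0.82],0,-1],[[2.2,0,-1.17],0,-1],[[3.1,0,-1.65],0,-1],[[4,0,-2.13],0,-1],[[4.9,0,-2.61],0,-1],[[5.8,0,-3.08],0,-1],[[6.6,0,-3.51],0,-1],[[7.06,0,-3.75],0,-1]]' 30; python3 - <<'E'
from h import *
from workcell import state,snapshot
s=state();print(s['opening'],s['gripper_force'],s['tool_pos'],s['ft_force'])
p,d=snapshot("wrist");cv2.imwrite("pics/w3.png",p)
p,d=snapshot("scene");cv2.imwrite("pics/s3.png",cv2.resize(p[100:300,150:380],(690,600)))
E
```

```text
clock: 4.75
tool_pos: [0.6646, 0.0111, 0.207]
orientation: [1.0, 0.003, -0.002, -0.0]
ft_force: [-7.5, 0.3, 3.2]
opening: 0.0443
gripper_force: 30.7
0.04428767226128544 30.73978900909424 [0.66464433 0.01112402 0.20701072] [-7.52366166  0.28426604  3.20604645]
```

View pics/s3.png

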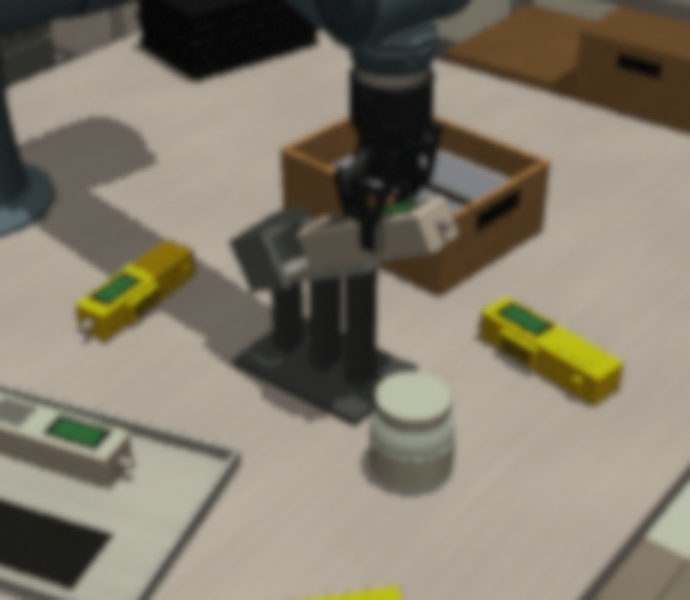

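The enlarged scene view shows the logger held in the fingers at (375,235). Its foot end, at (305,255), is out of the socket mouth at (270,245), and the jar and carton look untouched. I'll lift it and carry it towards the pad.

```bash
python3 -m inch '[[[0.9,0,-0.5],0,-1],[[1.8,0,-1.2],0,-1],[[2.0,0,-2.5],0,-1],[[1.5,0.5,-4],0,-1],[[0.5,2,-4.8],-0.03,-1],[[-0.8,4,-5],-0.07,-1],[[-2.1,6.5,-5],-0.11,-1],[[-3.4,9,-5],-0.15,-1],[[-4.7,11.5,-5],-0.19,-1],[[-6,14,-5],-0.22,-1]]' 30 && python3 - <<'E'
import numpy as np
from workcell import state
s=state();t=s['tool_pos'];q=s['orientation']
from scipy.spatial.transform import Rotation as R
M=R.from_quat(q).as_matrix();print("yaw",np.arctan2(M[1,0],M[0,0]),"tool delta cm",M.T@(np.array([.509,-.360,.2])-t)*100,s['gripper_force'])
E
```

```text
clock: 5.68
tool_pos: [0.6051, -0.1305, 0.258]
orientation: [0.994, 0.114, 0.0, 0.0]
ft_force: [-0.1, -0.3, -1.5]
opening: 0.044
gripper_force: 31.2
yaw 0.22776086388296496 tool delta cm [-14.55415392  20.1855599    5.80073086] 31.1893093585968
```

```bash
python3 -m inch '[[[-1.8,2.5,0],-0.02,-1],[[-3.6,5,0],-0.04,-1],[[-5.4,7.5,0],-0.066,-1],[[-7.2,10,0],-0.066,-1],[[-9,12.5,0],-0.066,-1],[[-10.8,15,1],-0.066,-1],[[-12.6,17.5,2.5],-0.066,-1],[[-14,19.4,4],-0.066,-1],[[-14.6,20.2,5],-0.066,-1],[[-14.6,20.2,5.8],-0.066,-1]]' 30 && python3 -m inch '[[[0,0,0],0,-1],[[0,0,0],0,-1]]' && python3 - <<'E'
from h import *
from workcell import state,snapshot
from scipy.spatial.transform import Rotation as R
s=state();t=s['tool_pos'];M=R.from_quat(s['orientation']).as_matrix()
print(t,"yaw",np.arctan2(M[1,0],M[0,0]),"delta cm",M.T@(np.array([.509,-.360,.2])-t)*100)
c=camera_params("wrist");p,d=snapshot("wrist");cv2.imwrite("pics/w4.png",p);W=cloud("wrist",d,c);np.save("pics/W4.npy",W)
# face plane from near points
m=(W[...,2]>.12)&(W[...,2]<.27)&(d>0);m[:,:185]=0;m[:,320:]=0;m[290:]=0
P=W[m];
for _ in range(5):
    p0=np.median(P,0);n=np.linalg.svd(P-P.mean(0))[2][2];n*=np.sign(n[2]);P=P[abs((P-P.mean(0))@n)<.008]
print("n",n,"tilt",np.degrees(np.arccos(n[2])),len(P),"ends",P.min(0),P.max(0))
E
```

```text
clock: 6.52
tool_pos: [0.5078, -0.3604, 0.1984]
orientation: [0.99, 0.144, -0.0, -0.0]
ft_force: [0.2, 0.2, -2.7]
opening: 0.044
gripper_force: 31.2
clock: 6.68
tool_pos: [0.5097, -0.3576, 0.199]
orientation: [0.989, 0.146, 0.0, -0.0]
ft_force: [0.4, -0.5, -1.5]
opening: 0.0441
gripper_force: 31.2
[ 0.50968233 -0.35760446  0.19895075] yaw 0.2927981844894352 delta cm [-0.13445246  0.20959634 -0.10508697]
n [-0.31980614 -0.09721507  0.9424825 ] tilt 19.527271545324925 13704 ends [ 0.49406461 -0.38192673  0.20805385] [ 0.57389694 -0.32221862  0.23653701]
```

View pics/w4.png

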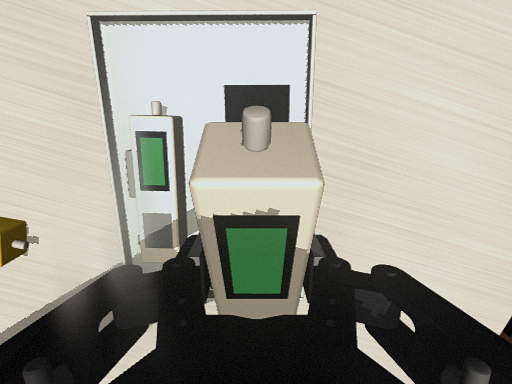

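The wrist view shows the logger held centred, with its face from row 180 down and its screen at (257,257). The pad's far end is in line behind it at columns 224–290, and the spare is at (157,190), undisturbed. I'll measure the tilt more cleanly and lower it.

```bash
python3 - <<'E'
import numpy as np
W=np.load("pics/W4.npy")
P=np.vstack([W[188:212,215:300].reshape(-1,3),W[235:285,235:282].reshape(-1,3)])
for _ in range(5):
    p0=P.mean(0);n=np.linalg.svd(P-p0)[2][2];n*=np.sign(n[2]);P=P[abs((P-p0)@n)<.004]
th=np.arccos(n[2]);print(np.degrees(th),"yaw",np.arctan2(-n[1],-n[0]),len(P),p0)
t=np.array([.5097,-.3576,.199]);print("grip depth below face",(p0-t)@n)
e=W[180:186,215:300].reshape(-1,3).mean(0);X=np.array([np.cos(th)*.957,np.cos(th)*.289,np.sin(th)]);print("x grip to upper end",(e-t)@X, e)
g=.17
print("pad far end",W[86:92,240:280].reshape(-1,3).mean(0),"pad edges row105",W[105,226],W[105,288])
E
python3 -m inch '[[[-0.1,0.2,2],0,-1],[[-0.1,0.2,4],0,-1],[[-0.1,0.2,6],0,-1],[[-0.1,0.2,8],0,-1],[[-0.1,0.2,9.5],0,-1],[[-0.1,0.2,10.5],0,-1],[[-0.1,0.2,10.5],0,-1],[[-0.1,0.2,10.5],0,-1]]' 25
```

```text
26.49523241549011 yaw 0.2780057236906473 4371 [ 0.53346854 -0.35111918  0.22666677]
grip depth below face 0.01377092851370502
x grip to upper end 0.05914664802687886 [ 0.55498914 -0.34435817  0.23695386]
pad far end [ 0.60186803 -0.33349279  0.00663544] pad edges row105 [ 0.57535735 -0.30346007  0.00433974] [ 0.59478768 -0.36797646  0.00506461]
clock: 7.4
tool_pos: [0.5097, -0.3606, 0.0945]
orientation: [0.989, 0.146, 0.0, 0.0]
ft_force: [-0.2, -0.8, -1.0]
opening: 0.0436
gripper_force: 31.2
```

```bash
python3 -m inch '[[[0,0,1],0,-1],[[0,0,1.6],0,-1],[[0,0,2],0,-1],[[0.2,0,2.25],0,-1],[[0.35,0,2.5],0,-1],[[0.5,0,2.7],0,-1],[[0.72,0,2.95],0,-1],[[0.72,0,2.95],0,-1]]' 20; python3 - <<'E'
from h import *
from workcell import snapshot
c=camera_params("wrist");p,d=snapshot("wrist");W=cloud("wrist",d,c);cv2.imwrite("pics/w5.png",p)
P=np.vstack([W[195:215,220:295].reshape(-1,3),W[235:285,240:275].reshape(-1,3)])
for _ in range(5):
    p0=P.mean(0);n=np.linalg.svd(P-p0)[2][2];n*=np.sign(n[2]);P=P[abs((P-p0)@n)<.004]
print(np.degrees(np.arccos(n[2])),len(P),p0)
E
```

```text
clock: 8.07
tool_pos: [0.5166, -0.359, 0.0645]
orientation: [0.989, 0.146, 0.001, 0.0]
ft_force: [2.4, 1.8, 4.5]
opening: 0.0437
gripper_force: 33.2
19.14889608808819 3241 [ 0.53765306 -0.35313586  0.08696565]
```

It's pivoting as planned: the tilt is 19° with only about 5 N of contact force. I'll continue to flat.

```bash
python3 -m inch '[[[0.25,0,0.4],0,-1],[[0.5,0,0.75],0,-1],[[0.66,0,1.1],0,-1],[[0.85,0,1.5],0,-1],[[1.05,0,1.9],0,-1],[[1.2,0,2.3],0,-1],[[1.35,0,2.7],0,-1],[[1.45,0,3.0],0,-1],[[1.5,0,3.2],0,-1],[[1.5,0,3.2],0,-1]]' 20; python3 - <<'E'
from h import *
from workcell import snapshot
c=camera_params("wrist");p,d=snapshot("wrist");W=cloud("wrist",d,c);cv2.imwrite("pics/w6.png",p)
P=np.vstack([W[200:215,225:290].reshape(-1,3),W[235:280,240:275].reshape(-1,3)])
for _ in range(5):
    p0=P.mean(0);n=np.linalg.svd(P-p0)[2][2];n*=np.sign(n[2]);P=P[abs((P-p0)@n)<.004]
print(np.degrees(np.arccos(n[2])),n,len(P),p0)
E
```

```text
clock: 8.95
tool_pos: [0.53, -0.3545, 0.0316]
orientation: [0.989, 0.145, -0.0, -0.0]
ft_force: [0.6, -0.2, 0.2]
opening: 0.0439
gripper_force: 32.8
0.19613024415078 [-0.00231187  0.00252447  0.99999414] 2542 [ 0.54685796 -0.34987949  0.04651528]
```

View pics/w6.png

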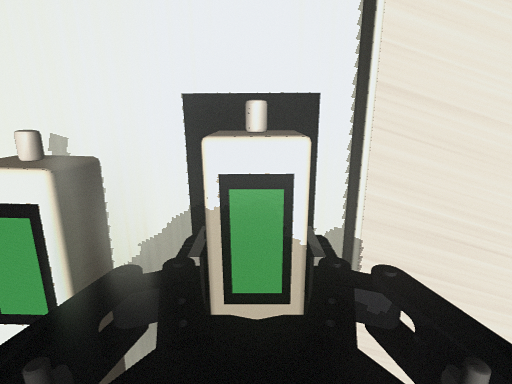

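The wrist view shows the logger flat on the pad, screen up at (256,240), parallel to the pad edges (columns 182–320). The measured top is at 46.5 mm, against 46 expected. I'll open part-way, so the fingers stay clear of the tray wall, and then rise.

```bash
python3 -m inch '[[[0,0,0],0,-0.1],[[0,0,0],0,0.1],[[0,0,0],0,0.2],[[0,0,0],0,0.3],[[0,0,0],0,0.4],[[0,0,0],0,0.5],[[0,0,0],0,0.54],[[0,0,0],0,0.54],[[0,0,0],0,0.54],[[0,0,0],0,0.54]]' 20; python3 -m inch '[[[0,0,-0.5],0,0.54],[[0,0,-1],0,0.54],[[0,0,-2],0,0.54],[[0,0,-4],0,0.54],[[0,0,-6.5],0,0.54],[[0,0,-9],0,0.54],[[0,0,-12],0,0.54],[[0,0,-14],0,0.54],[[0,0,-15],0,0.54],[[0,0,-15],0,0.54]]'; python3 - <<'E'
from h import *
from workcell import snapshot
c=camera_params("wrist");p,d=snapshot("wrist");W=cloud("wrist",d,c);cv2.imwrite("pics/w7.png",p);np.save("pics/W7.npy",W)
E
```

```text
clock: 9.83
tool_pos: [0.5303, -0.3547, 0.0324]
orientation: [0.989, 0.145, 0.0, 0.0]
ft_force: [0.9, -0.2, 0.5]
opening: 0.0653
gripper_force: 0.0
clock: 10.67
tool_pos: [0.5316, -0.3558, 0.1863]
orientation: [0.989, 0.145, 0.002, 0.003]
ft_force: [0.2, -0.4, 0.1]
opening: 0.0657
gripper_force: 0.0
```

View pics/w7.png

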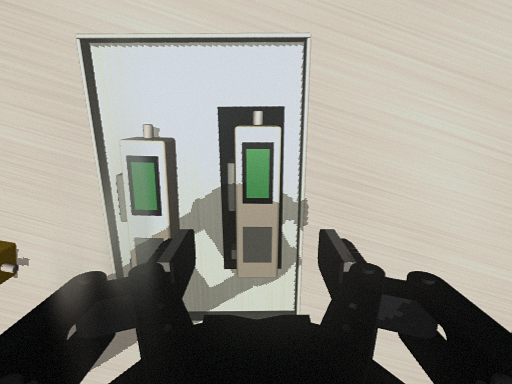

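The logger lies on the pad, screen up, button out at (231,187), and the spare is in place at (148,200). I'll measure how well it is centred.

```bash
python3 - <<'E'
import numpy as np,cv2
W=np.load("pics/W7.npy");s=W[110:285,225:290].reshape(-1,3)
P=s[abs(s[:,2]-.046)<.006];r=cv2.minAreaRect((P[:,:2]*1000).astype(np.float32));print(r)
u=np.array([.957,.2895]);v=np.array([-.2895,.957])
Q=P[:,:2]-[.512,-.359];print("x",np.percentile(Q@u,[1,99])*1000,"y",np.percentile(Q@v,[2,98])*1000,"z",P[:,2].mean())
for p in[(107,222),(107,282),(266,225)]:print(p,W[p],(W[p][:2]-[.512,-.359])@np.c_[u,v]*1000)
E
```

```text
((511.36199951171875, -359.90447998046875), (159.52383422851562, 52.50778579711914), 16.34357261657715)
x [-77.71495699  77.26422608] y [-25.77523198  21.33306806] z 0.04516485189457906
(107, 222) [ 0.59498084 -0.30059276  0.00454955] [96.32156023 31.87278048]
(107, 282) [ 0.61303928 -0.36068959  0.00506844] [ 96.20545632 -30.86780743]
(266, 225) [ 0.41715787 -0.35179314  0.00546952] [-88.67752863  34.3537616 ]
```

It is centred to within about 3 mm and lies flat, so I'm handing it in.

```bash
python3 -c "
from workcell import workorder
print(workorder.sign_off())"
```

```text
the job is handed in; nothing more can be done
None
```

The job is handed in, with no verdict shown: the logger was released and pulled with its button held in, and now lies let go, screen up and flat, about 3 mm from the pad's centre, lengthwise within about 1°; the spare, carton and jar showed no sign of having moved, though I didn't measure them or recheck the carton and jar after the pull.

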